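# Nudge the bulkhead disc into the fin can

## Robot

A 6-joint arm with a two-finger parallel gripper is mounted at the origin on the work surface. World frame = base frame: x ahead of the robot, y to its left, z up, the work surface at z = 0. Lengths are in m, angles in degrees, forces in N, time in s.
With the tool pointing down it reaches from about 0.375 to 0.9 m from the base axis. Payload 3.1 kg.
Tool frame: the origin (TCP) lies between the finger pads; the fingertips stand 11 mm ahead of it and the grasp point (between the pads) lies 8 mm behind it; x points along the fingers, y is the direction in which the jaws open and shut, and the axes are right-handed (so a half turn about x gives the same grasp; the last joint's range is limited). The gripper opens to 87 mm and grips with 3 to 60 N. Pads are 19 mm wide; open, the fingers measure 117 mm over their backs; the gripper's body (75 mm by 190 mm) begins 51 mm behind the grasp point.
Start: joints at [-77.378, 30.224, 82.088, -0, 67.689, -10.227], TCP at [0.243, -0.576, 0.234] pointing down, gripper open.
Joint ranges: [-176.69, 176.69], [-43.24, 126.21], [12.49, 139.97], [-82, 262], [0, 151.66], [-163.58, 163.58]. Speed limits (degrees/s): [159.86, 159.86, 180, 180, 180, 180].

## Interface

Orientations are given as a 3x3 rotation matrix whose columns are the frame's x, y, z axes.
In Python, from rig import bot gives the robot as it stands.
- The arm moves only by the shell command python3 -m inch 'ROWS' [OPENING]. ROWS is a JSON object of lists of equal length, an entry for each row: "dp": the shift along the tool's x, y, z in mm, a list of three; "yaw": the turn about the tool's x in degrees. In form: {"dp": [[tx, ty, tz], ...], "yaw": [yaw, ...]}. A call has 1 to 20 rows; each row shifts and turns the commanded pose from where the row before left it, along the tool's axes as they then stand; what a row does not reach is not made up. A row lasts 1/12 s, in which the tool goes at most 41.7 mm and 7.16 degrees, less where a joint would pass 70% of its speed; a pose out of reach is approached as far as the arm can. A call is refused whole if a number of a shift passes 41.7 or a number of a turn 7.16, either way. A call with a gripper value outside its range is refused whole. OPENING is the finger opening in mm, from 0 to 87, set as the call begins (- or left out, the last holds). The fingers move at their own pace and stop on an object; the grip force is fixed at half the most. Time passes only in rows, so rows that do not move let the fingers close. It gives the time, the measured TCP pose, the force and the opening at its end, in the units of the state.
- bot.read_state(): the state, without advancing time (a new reading comes with each control period).
- bot.capture(name): name is "scene" or "side" or "wrist"; returns a dict with "color" (480x640x3 uint8, red, green, blue), "intrinsics" (3x3 intrinsics, pixels), "k1" (the pictures are not rectified: a ray, as slopes to the right and down, at radius r is drawn at 1 + k1 r^2 times it, then the intrinsics apply), "pose" (4x4, takes a point from camera to world coordinates). Camera axes: x right, y down, z forward; pixel columns grow to the right and rows downward; lengths in m; the calibration is good to about 2 mm. A picture is of the moment at which its call begins. There is no depth.
- bot.hand_in(): hands the job in, once; it reports no verdict.
The state is a dict: "time_s": time; "joint_positions": joint angles; "qvel": joint speeds; "tau": joint torques, N m; "position": TCP position; "tcp_rot": TCP orientation; "force": force on the tool from outside, world axes, zero at the start; "moment": the same for the moment, N m; "opening": opening from 0.0 (shut) to 1.0 (fully open).
Only numpy, scipy, OpenCV 4.12 (cv2) and the standard library are available. Lean on these libraries where they do the work, as an engineer would, in place of code of your own. Each camera call takes 0.05 s, during which the arm holds its last target.

## Task

The green bulkhead disc is lying off to one side on the tan ring at the top of the rocket fin can. Without picking it up, nudge it across the ring until it drops into the round recess in the middle, then press down on it firmly with the fingertips for about a second so that it is bedded flat on its ledge. Take the hand away and leave the tape roll, the bottle and the mixing cup where they stand, upright.

Things in the scene. Friction and masses are not known exactly. Their poses are not given: they have to be found in the camera images.
- fincan: Upright cream rocket tube, 200 mm outside diameter, fixed to the bench, at any yaw. Its top is a flat tan ring, face 110 mm above the bench, outside diameter 200 mm, with a central recess (see seat). Three fins reach 150 mm from the axis, at 60, 180 and 300 degrees from its +x, none above 93 mm. The disc starts roughly on its +x side. Origin on the tube's axis at bench level, z up.
- seat (a point): Centre of the recess on its ledge, 102 mm above the bench: where the disc's origin belongs; z up. The recess is round, 84 mm in diameter, 8 mm deep below the tan face, with sharp vertical walls; its floor is a darker wooden ledge round an open hole 64 mm in diameter.
- disc: Loose plain flat green disc, 80 mm in diameter, 8 mm thick, 60 to 105 g. Origin at the centre of its underside, z up. It starts flat on the tan ring, its centre 70 to 80 mm from the ring's axis, overhanging the outer edge by 10 to 20 mm. Pushed towards the axis it slides, tips over the recess's edge and drops in, 2 mm play all round, top flush with the tan face.
- tape: White tape roll standing flat on the bench near the fin can, 88 mm outside diameter, 36 mm high. Origin at the centre of its underside. Leave alone.
- hardener: Small amber bottle with a red cap, 44 mm in diameter, 82 mm high, standing near the fin can. Origin at the centre of its underside. Leave alone.
- mixcup: Open blue mixing cup, 60 mm across the rim, 55 mm high, standing near the fin can on the side where the disc lies. Origin at the centre of its underside. Leave alone.
Not all that is in view belongs to the job. What is shaped like the disc but blue or white is not meant.

How it is judged:
By the outcome, as a careful person would: the job done as asked, in the order asked, and still so for the second after the job is handed in, with the robot touching nothing.
It also fails if it takes over 45 s, if anything falls off the work surface, if the arm or the gripper's body presses on something with over 40 N, if the wrist force passes 120 N, or if a joint passes its speed limit or range.

## Working session

There is one attempt and no reset: what is moved stays moved. The work goes in short steps, Python scripts to look and compute and a shell command to move; the robot and the scene stay as the last step left them, time stands still between calls to the robot, and variables do not carry over. Pictures are saved under pics/ and viewed, and the job is handed in when it is done.

```bash
ls; mkdir -p pics; python3 - <<'E'
from rig import bot
import cv2
s=bot.read_state();print({k:s[k] for k in('time_s','position','tcp_rot','force','opening')})
for n in('scene','side','wrist'):
    c=bot.capture(n);cv2.imwrite(f'pics/{n}0.png',c['color'][:,:,::-1]);print(n,c['intrinsics'],c['k1'],c['pose'])
E
```

```text
pics
{'time_s': 0.0, 'position': array([ 0.24256983, -0.57521588,  0.23254755]), 'tcp_rot': array([[-4.70083200e-04,  3.88295462e-01, -9.21534814e-01],
       [ 2.18591306e-03, -9.21532315e-01, -3.88295524e-01],
       [-9.99997500e-01, -2.19692619e-03, -4.15583262e-04]]), 'force': array([ 0.01677346, -0.2023493 ,  0.20392501]), 'opening': 1.0006914270526086}
scene [[594.75296503   0.         312.92383376]
 [  0.         594.75296503 233.36864197]
 [  0.           0.           1.        ]] -0.03411581647861335 [[-0.07076667  0.86258005 -0.50094683  0.95243606]
 [ 0.99740274  0.06794168 -0.02391018  0.05747226]
 [ 0.01341072 -0.50133779 -0.86514772  0.77989836]
 [ 0.          0.          0.          1.        ]]
side [[512.48176488   0.         323.7338042 ]
 [  0.         512.48176488 243.96615668]
 [  0.           0.           1.        ]] -0.09888793473898783 [[-0.99855508 -0.01018768  0.05276322  0.50514471]
 [-0.04975791  0.54611026 -0.83623426  0.65798424]
 [-0.02029525 -0.83765136 -0.54582809  0.48728942]
 [ 0.          0.          0.          1.        ]]
wrist [[383.30223519   0.         316.56556975]
 [  0.         383.30223519 236.33178724]
 [  0.           0.           1.        ]] -0.08244899416511758 [[ 0.38962155 -0.87943638 -0.27347156  0.31721504]
 [-0.9209718  -0.37283605 -0.11315573 -0.54330612]
 [-0.00244679  0.29594751 -0.95520107  0.38384203]
 [ 0.          0.          0.          1.        ]]
```

View pics/scene0.png

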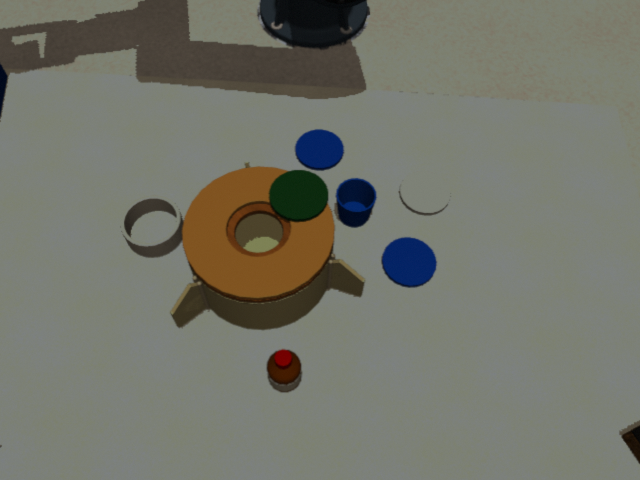

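View pics/side0.png

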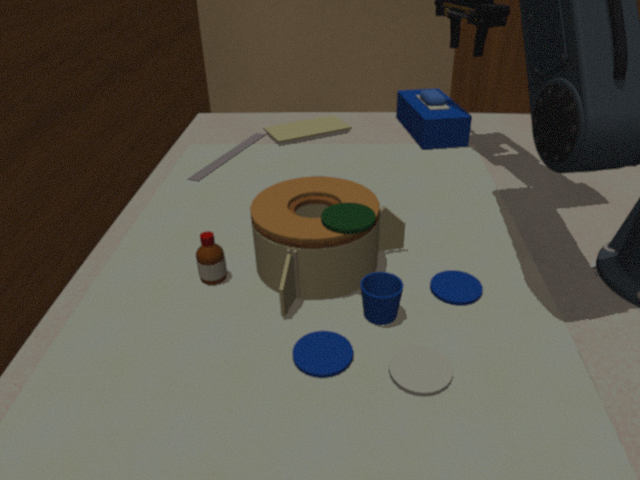

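The scene view shows the green disc at (299,195) on the tan ring, with the recess at about (259,230). Blue discs at (319,149) and (409,262) and a white disc at (425,195) lie on the bench. Only the green one on the ring fits the description, so it is the one meant. Next I measure and make a crop.

```bash
cat > h.py <<'E'
import numpy as np, cv2
from rig import bot
def rays(c,px):
    K=c['intrinsics'];px=np.atleast_2d(np.array(px,float))
    d=np.array([c['k1'],0,0,0,0.])
    u=cv2.undistortPoints(px.reshape(-1,1,2),K,d).reshape(-1,2)
    v=np.c_[u,np.ones(len(u))]@c['pose'][:3,:3].T
    return c['pose'][:3,3],v
def plane(c,px,z):
    o,v=rays(c,px);t=(z-o[2])/v[:,2];return o+v*t[:,None]
def proj(c,P):
    P=np.atleast_2d(np.array(P,float));T=np.linalg.inv(c['pose'])
    q=P@T[:3,:3].T+T[:3,3];u=q[:,:2]/q[:,2:];r2=(u**2).sum(1)[:,None]
    u=u*(1+c['k1']*r2);K=c['intrinsics'];return u@K[:2,:2].T+K[:2,2]
def circ(P):
    A=np.c_[2*P[:,:2],np.ones(len(P))];s=np.linalg.lstsq(A,(P[:,:2]**2).sum(1),rcond=None)[0]
    return s[0],s[1],np.sqrt(s[2]+s[0]**2+s[1]**2)
def big(m):
    cs,_=cv2.findContours(m,cv2.RETR_EXTERNAL,cv2.CHAIN_APPROX_NONE)
    return max(cs,key=cv2.contourArea).reshape(-1,2)
def green(c):
    h=cv2.cvtColor(c['color'],cv2.COLOR_RGB2HSV)
    return cv2.inRange(h,(45,120,20),(80,255,255))
def tan(c):
    h=cv2.cvtColor(c['color'],cv2.COLOR_RGB2HSV)
    return cv2.inRange(h,(8,130,130),(20,255,255))
E
python3 - <<'E'
from h import *
for n in('scene','side'):
    c=bot.capture(n);h=cv2.cvtColor(c['color'],cv2.COLOR_RGB2HSV)
    pts=[(299,195),(215,230),(300,265)] if n=='scene' else [(350,217),(280,200),(280,220)]
    for p in pts: print(n,p,h[p[1],p[0]])
    g=big(green(c));P=plane(c,g,.118);print('disc',circ(P))
    m=green(c)|tan(c);t=cv2.convexHull(big(tan(c))).reshape(-1,2)
    # ring outer, iterate robust
    P=plane(c,big(tan(c)),.110);x,y,r=circ(P)
    x0=P[:,:2].mean(0)
    cc=np.array([.55,-.03]) if False else x0
    for _ in range(15):
        d=np.hypot(*(P[:,:2]-cc).T);k=abs(d-.1)<(.03 if _<5 else .004)
        a=circ(P[k]);cc=np.array(a[:2])
    print('ring',a,k.sum(),len(P))
    im=c['color'][:,:,::-1].copy()
    th=np.linspace(0,6.28,300)
    for rr,zz in((.1,.11),(.042,.11)):
        for q in proj(c,np.c_[a[0]+rr*np.cos(th),a[1]+rr*np.sin(th),0*th+zz]): cv2.circle(im,tuple(int(round(v)) for v in q),0,(255,0,255),-1)
    x,y=(140,120) if n=='scene' else (220,150)
    cv2.imwrite(f'pics/crop_{n}.png',cv2.resize(im[y:y+200,x:x+265],None,fx=3,fy=3))
c=bot.capture('scene');s=bot.capture('side')
def objs(c,lo,hi,z,nm):
    h=cv2.cvtColor(c['color'],cv2.COLOR_RGB2HSV);m=cv2.inRange(h,lo,hi)
    for k in cv2.findContours(m,cv2.RETR_EXTERNAL,cv2.CHAIN_APPROX_NONE)[0]:
        if cv2.contourArea(k)>100:
            print(nm,k.reshape(-1,2).mean(0),cv2.contourArea(k),circ(plane(c,k.reshape(-1,2),z)))
objs(c,(110,150,40),(125,255,255),.055,'blue@55');objs(s,(110,150,40),(125,255,255),.055,'blue side')
objs(c,(0,200,100),(4,255,255),.082,'cap')
print('tape',plane(c,[(152,215)],.036))
E
```

```text
scene (299, 195) [ 63 187  41]
scene (215, 230) [ 16 189 128]
scene (300, 265) [ 16 189 128]
disc (np.float64(0.5103652672881254), np.float64(0.015247228766549215), np.float64(0.038494794571590205))
ring (np.float64(0.0), np.float64(0.0), np.float64(0.0)) 0 1
side (350, 217) [ 65 144  55]
side (280, 200) [ 15 145 121]
side (280, 220) [ 16 160 123]
disc (np.float64(0.5098247642774553), np.float64(0.020591894231178826), np.float64(0.03852372166444483))Traceback (most recent call last):
  File "<stdin>", line 7, in <module>
  File "h.py", line 20, in big
    return max(cs,key=cv2.contourArea).reshape(-1,2)
           ~~~^^^^^^^^^^^^^^^^^^^^^^^^
ValueError: max() iterable argument is empty
```

```bash
python3 - <<'E'
import cv2,numpy as np
a=cv2.imread('pics/crop_scene.png');b=cv2.imread('pics/crop_side.png')
cv2.imwrite('pics/both.png',cv2.resize(np.vstack([a,b]),(480,724))[:600] if False else np.hstack([cv2.resize(a,(400,300)),cv2.resize(b,(400,300))]))
E
```

```text
[ WARN:0@0.032] global loadsave.cpp:275 findDecoder imread_('pics/crop_side.png'): can't open/read file: check file path/integrity
Traceback (most recent call last):
cv2.error: OpenCV(4.12.0) /io/opencv/modules/imgproc/src/resize.cpp:4208: error: (-215:Assertion failed) !ssize.empty() in function 'resize'
```

View pics/crop_scene.png

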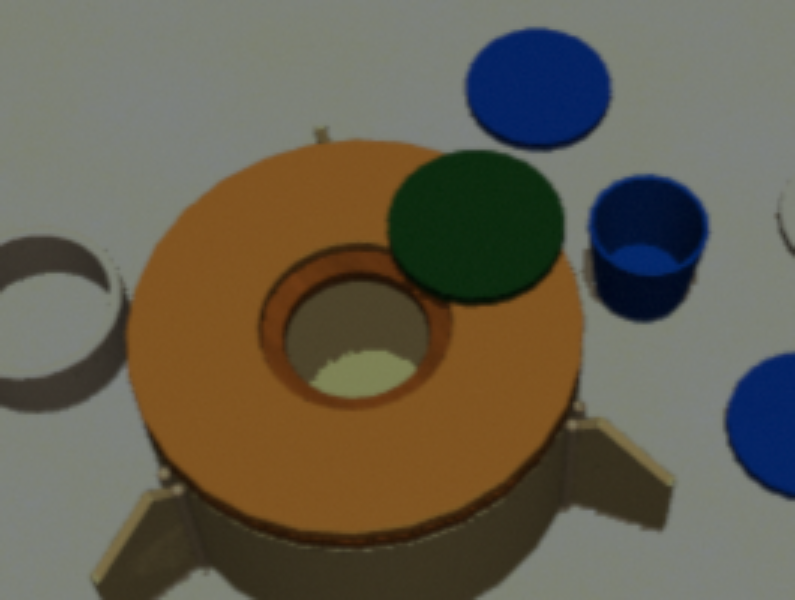

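The crop confirms the plain green disc, which overhangs the ring next to the blue cup. I'll loosen the tan mask and fit the ring.

```bash
sed -i 's/(8,130,130),(20,255,255)/(8,110,112),(20,255,255)/' h.py
python3 - <<'E'
from h import *
A={}
for n in('scene','side'):
    c=bot.capture(n)
    m=tan(c)
    k=cv2.findContours(m,cv2.RETR_LIST,cv2.CHAIN_APPROX_NONE)[0]
    P=plane(c,np.vstack([q.reshape(-1,2) for q in k if len(q)>60]),.110)
    a0=np.array([.565,-.03])
    for R in(.1,.042):
        cc=a0
        for i in range(20):
            d=np.hypot(*(P[:,:2]-cc).T);s=abs(d-R)<(.015 if i<8 else .003)
            a=circ(P[s]);cc=np.array(a[:2])
        print(n,'ring',R,np.round(a,4),s.sum())
    print('disc',np.round(circ(plane(c,big(green(c)),.118)),4))
c=bot.capture('scene');s=bot.capture('side')
def objs(c,lo,hi,z,nm):
    h=cv2.cvtColor(c['color'],cv2.COLOR_RGB2HSV);m=cv2.inRange(h,lo,hi)
    for k in cv2.findContours(m,cv2.RETR_EXTERNAL,cv2.CHAIN_APPROX_NONE)[0]:
        if cv2.contourArea(k)>100:
            print(nm,k.reshape(-1,2).mean(0).round(),cv2.contourArea(k),np.round(circ(plane(c,k.reshape(-1,2),z)),4))
objs(c,(105,150,30),(130,255,255),.055,'blue@55');objs(s,(105,150,30),(130,255,255),.055,'blue side')
objs(c,(0,200,100),(4,255,255),.082,'cap')
print('tape',plane(c,[(152,222)],.036))
print(bot.read_state()['time_s'])
E
```

```text
scene ring 0.1 [ 0.5611 -0.0333  0.0981] 353
scene ring 0.042 [ 0.561  -0.0334  0.0433] 148
disc [0.5104 0.0152 0.0385]
side ring 0.1 [ 0.5618 -0.0325  0.0974] 50
side ring 0.042 [ 0.5616 -0.0329  0.0439] 67
disc [0.5098 0.0207 0.0383]
blue@55 [409. 262.] 1965.0 [0.5663 0.172  0.0366]
blue@55 [354. 203.] 1305.0 [0.4723 0.0959 0.0336]
blue@55 [319. 149.] 1424.5 [0.3821 0.0361 0.0368]
blue side [322. 354.] 2020.0 [0.5368 0.2284 0.0351]
blue side [380. 297.] 1593.5 [0.4641 0.1205 0.0419]
blue side [456. 287.] 1252.0 [0.3611 0.0992 0.035 ]
blue side [434. 115.] 2732.5 [ 0.3231 -0.6061  0.1648]
cap [283. 357.] 170.0 [0.724  0.0138 0.0091]
tape [[ 0.52101193 -0.19860819  0.036     ]]
0.45
```

```bash
python3 -m inch '{"dp":[[0,-10,-9],[0,-20,-18],[0,-26,-23],[0,-26,-23],[0,-26,-23],[0,-26,-23],[0,-26,-23],[0,-26,-23],[0,-26,-23],[0,-26,-23],[0,-26,-23],[0,-26,-23],[0,-26,-23],[0,-26,-23],[0,-26,-23],[0,-26,-23],[0,-26,-23],[0,-26,-23],[0,-26,-23],[0,-20,-19]],"yaw":[0,0,0,0,0,0,0,0,0,0,0,0,0,0,0,0,0,0,0,0]}' 40
python3 -m inch '{"dp":[[0,-10,-8],[0,-6,-5],[0,0,0],[0,0,0],[0,0,0],[0,0,0],[0,0,0],[0,0,0],[0,0,0],[0,0,0],[0,0,0],[0,0,0],[0,0,0],[0,0,0],[0,0,0],[0,0,0],[0,0,0],[0,0,0],[0,0,0]],"yaw":[0,0,-7,-7,-7,-7,-7,-7,-7,-7,-7,-7,-7,-7,-7,-7,-7,-2,0]}'
python3 - <<'E'
from h import *
s=bot.read_state();print(s['time_s'],s['position'],s['tcp_rot'].round(3),s['opening'],s['joint_positions'])
c=bot.capture('wrist');cv2.imwrite('pics/w1.png',c['color'][:,:,::-1])
E
```

```text
time_s: 2.12
position: [0.4547, 0.0496, 0.2339]
tcp_rot: [[0.001, 0.389, -0.921], [0.0, -0.921, -0.389], [-1.0, -0.0, -0.001]]
force: [0.3, -0.5, -0.8]
opening: 0.458
time_s: 3.7
position: [0.4601, 0.0663, 0.2336]
tcp_rot: [[0.0, 0.768, 0.64], [-0.0, 0.64, -0.768], [-1.0, -0.0, 0.0]]
force: [-0.2, 0.4, 0.0]
opening: 0.459
3.7 [0.46005034 0.06632787 0.23364024] [[ 0.     0.768  0.64 ]
 [-0.     0.64  -0.768]
 [-1.    -0.     0.   ]] 0.4589126139833246 [-5.60288738e+00  1.79293495e+01  1.04326642e+02 -1.67710285e-02
  5.77420353e+01 -4.54177976e+01]
```

View pics/w1.png

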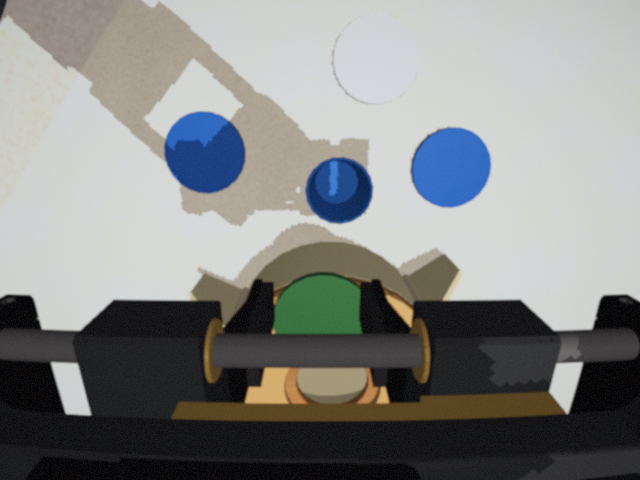

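The wrist view shows the green disc at about (320,300) between the fingers, with the blue cup beyond it at (340,190). I'll refine the disc position with fixed-radius fits.

```bash
cat >> h.py <<'E'
from scipy.optimize import least_squares
def dfit(c,rows=None,z=.118,r=.04,frac=.5):
    g=big(green(c));
    # keep the rim points away from the camera (top-edge silhouette)
    P=plane(c,g+0.0,z)[:,:2];cam=c['pose'][:2,3]
    x0=np.median(P,0)
    if rows is not None:
        P=P[(g[:,1]<rows)]
    else:
        P=P[((P-x0)@(x0-cam))>0]
    f=least_squares(lambda q:np.hypot(*(P-q).T)-r+.0005,x0,loss='soft_l1',f_scale=.001)
    return f.x,np.sqrt(np.mean(f.fun**2)),len(P)
E
python3 - <<'E'
from h import *
for n,r in(('scene',None),('side',None),('wrist',290)):
    c=bot.capture(n);print(n,dfit(c,r))
    cv2.imwrite(f'pics/{n}2.png',c['color'][:,:,::-1])
E
```

```text
scene (array([0.51088767, 0.01557171]), np.float64(0.000831018253117887), 78)
side (array([0.51058195, 0.02115551]), np.float64(0.0019211532128508122), 85)
wrist (array([0.50411975, 0.00770777]), np.float64(0.003295580239128915), 178)
```

View pics/scene2.png

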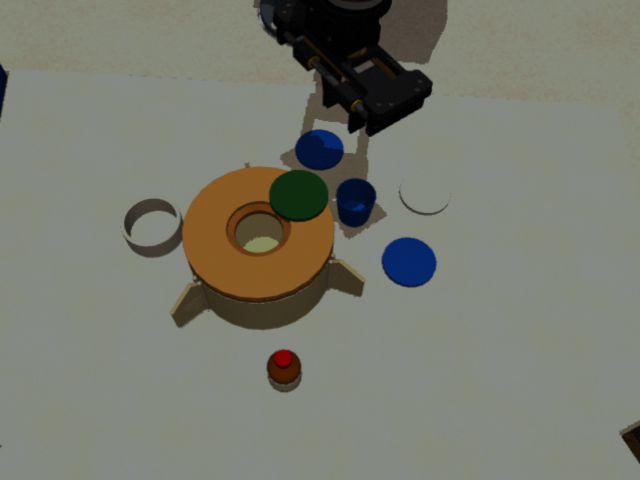

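View pics/side2.png

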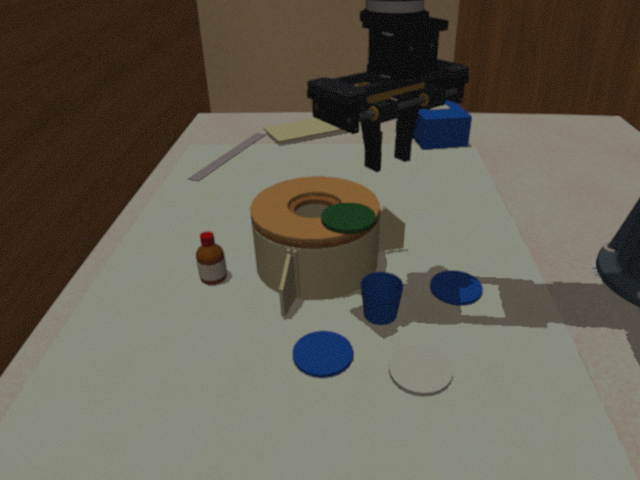

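```bash
python3 -m inch '{"dp":[[0,0.7,3],[0,0.6,4],[10,0,4],[20,0,0],[20,0,0],[20,0,0],[20,0,0],[14,0,0],[6,0,0],[0,0,0],[0,0,0]],"yaw":[-3,-2,0,0,0,0,0,0,0,0,0]}'
python3 - <<'E'
from h import *
s=bot.read_state();p=s['position'];print(s['time_s'],p,s['tcp_rot'].round(3),s['force'],'lat',(p[0]+p[1])*.7071,'along',(p[0]-p[1])*.7071)
for n in('scene','side'):
  c=bot.capture(n);cv2.imwrite(f'pics/{n}3.png',cv2.resize(c['color'][120:320,160:427,::-1],None,fx=2.9,fy=2.9))
E
```

```text
time_s: 4.82
position: [0.4686, 0.0597, 0.1233]
tcp_rot: [[-0.001, 0.709, 0.705], [0.0, 0.705, -0.709], [-1.0, -0.0, -0.0]]
force: [0.2, 0.3, 0.3]
opening: 0.46
4.8167 [0.46861428 0.05966769 0.12331324] [[-0.001  0.709  0.705]
 [ 0.     0.705 -0.709]
 [-1.    -0.    -0.   ]] [0.22838938 0.33538856 0.3017476 ] lat 0.37354817969216725 along 0.28916612811442693
```

View pics/side3.png

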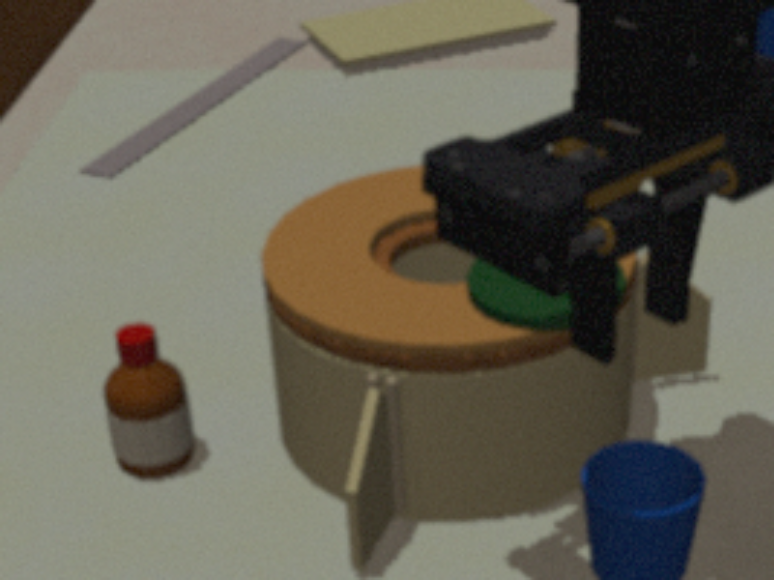

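View pics/scene3.png

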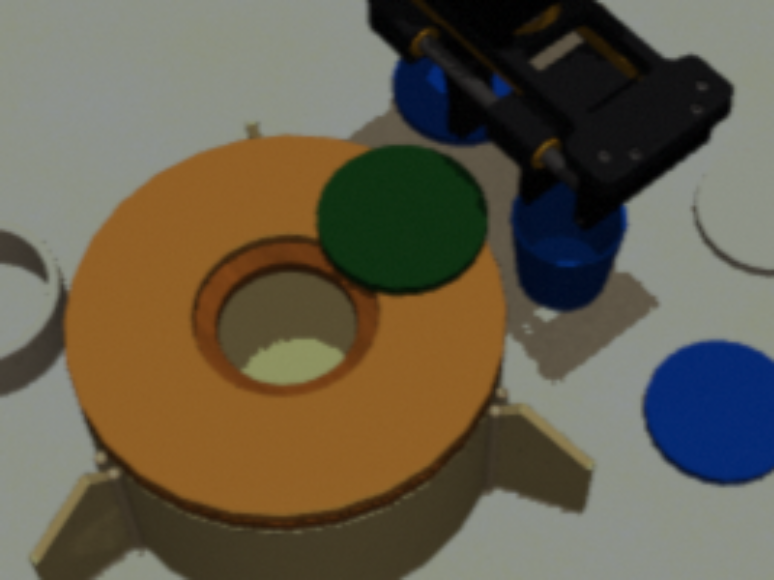

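The fingers stand behind the overhanging rim (scene crop: disc at (402,218), fingers to its upper right) and clear of the cup below. I start pushing gently.

```bash
python3 -m inch '{"dp":[[0,0,3],[0,0,3],[0,0,3],[0,0,2],[0,0,2],[0,0,2],[0,0,2],[0,0,2],[0,0,2],[0,0,2],[0,0,2],[0,0,2],[0,0,2],[0,0,2],[0,0,2],[0,0,2],[0,0,2],[0,0,2],[0,0,2],[0,0,0]],"yaw":[0,0,0,0,0,0,0,0,0,0,0,0,0,0,0,0,0,0,0,0]}'
python3 - <<'E'
from h import *
s=bot.read_state();p=s['position'];print(p,'lat',(p[0]+p[1])*.7071,'along',(p[0]-p[1])*.7071)
c=bot.capture('scene');q,e,n=dfit(c);print(q,e,n,'lat',(q[0]+q[1])*.7071,'along',(q[0]-q[1])*.7071)
cv2.imwrite('pics/s4.png',cv2.resize(c['color'][120:320,160:427,::-1],None,fx=2.9,fy=2.9))
E
```

```text
time_s: 6.58
position: [0.498, 0.0303, 0.1236]
tcp_rot: [[0.001, 0.709, 0.705], [-0.0, 0.705, -0.709], [-1.0, 0.0, 0.001]]
force: [-0.6, -0.2, -0.0]
opening: 0.461
[0.49804873 0.03032528 0.12360346] lat 0.3736132639843309 along 0.33072724717774665
[ 5.30895531e-01 -1.18595488e-04] 0.0009463978112494228 77 lat 0.3753123709457908 along 0.3754800886853628
```

View pics/s4.png

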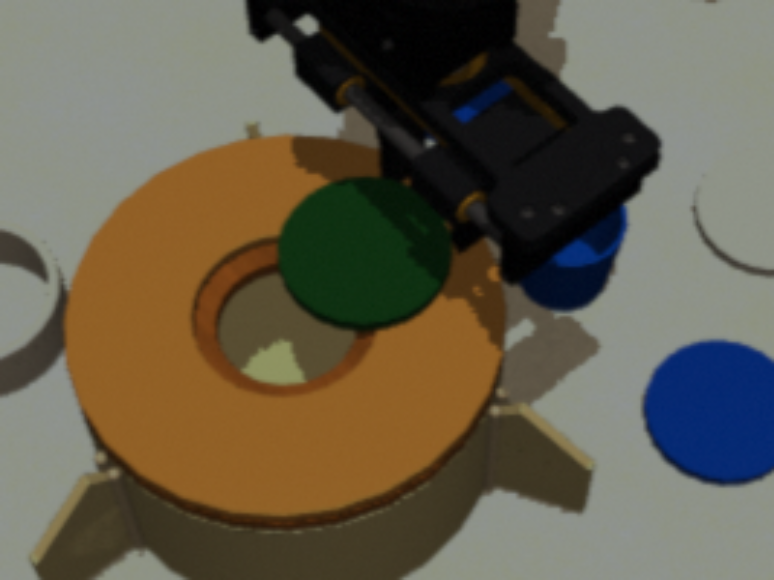

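The disc at (365,252) is sliding straight for the recess (offset about 1.7 mm by the scene fit, within tolerance). Contact geometry matches the plan at 45 mm. I continue.

```bash
python3 -m inch '{"dp":[[0,0,2],[0,0,2],[0,0,2],[0,0,2],[0,0,2],[0,0,2],[0,0,2],[0,0,2],[0,0,2],[0,0,2],[0,0,2],[0,0,2],[0,0,2],[0,0,2],[0,0,0]],"yaw":[0,0,0,0,0,0,0,0,0,0,0,0,0,0,0]}'
python3 - <<'E'
from h import *
s=bot.read_state();p=s['position'];print(p,'lat',(p[0]+p[1])*.7071,'along',(p[0]-p[1])*.7071)
a=[]
for n in('scene','side'):
  c=bot.capture(n);a.append(cv2.resize(c['color'][150:270,200:400,::-1],None,fx=4,fy=2.5*1))
cv2.imwrite('pics/s5.png',np.vstack(a))
E
```

```text
time_s: 7.88
position: [0.5178, 0.0105, 0.1236]
tcp_rot: [[0.001, 0.709, 0.705], [-0.0, 0.705, -0.709], [-1.0, 0.0, 0.001]]
force: [-0.3, 0.1, -0.1]
opening: 0.464
[0.51777615 0.01046652 0.12360088] lat 0.3735203881912032 along 0.3587186381385868
```

View pics/s5.png

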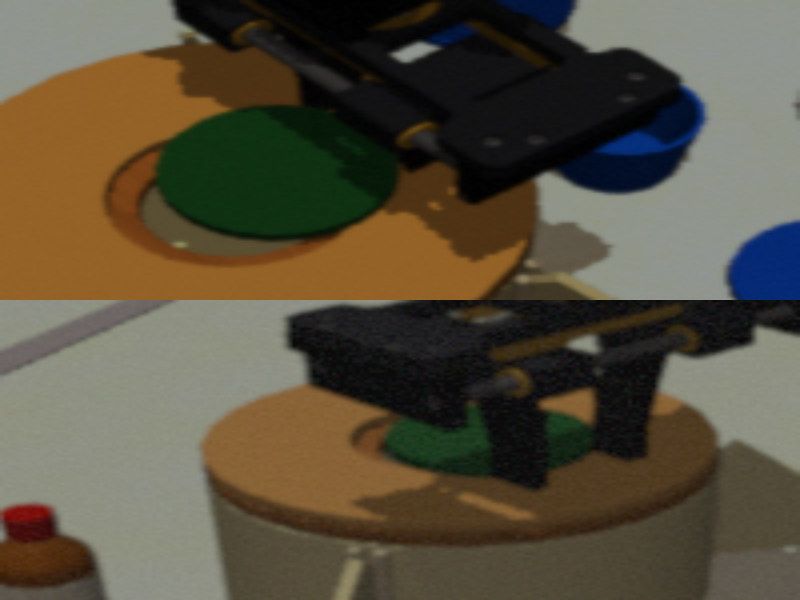

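The disc is now well over the recess, with only the left crescent showing at (130,190) in the top half. I carry on in smaller steps.

```bash
python3 -m inch '{"dp":[[0,0,2],[0,0,2],[0,0,2],[0,0,2],[0,0,2],[0,0,2],[0,0,1],[0,0,1],[0,0,0],[0,0,0]],"yaw":[0,0,0,0,0,0,0,0,0,0]}'
python3 - <<'E'
from h import *
s=bot.read_state();p=s['position'];print(p,'lat',(p[0]+p[1])*.7071,'along',(p[0]-p[1])*.7071)
a=[]
for n in('scene','side'):
  c=bot.capture(n);a.append(cv2.resize(c['color'][150:270,200:400,::-1],None,fx=4,fy=2.5*1))
cv2.imwrite('pics/s6.png',np.vstack(a))
E
```

```text
time_s: 8.82
position: [0.5273, 0.0008, 0.1236]
tcp_rot: [[0.0, 0.709, 0.705], [-0.0, 0.705, -0.709], [-1.0, 0.0, 0.0]]
force: [-0.0, -0.7, 0.2]
opening: 0.461
[0.52731923 0.00075728 0.12356427] lat 0.3734028975299428 along 0.3723319576973774
```

View pics/s6.png

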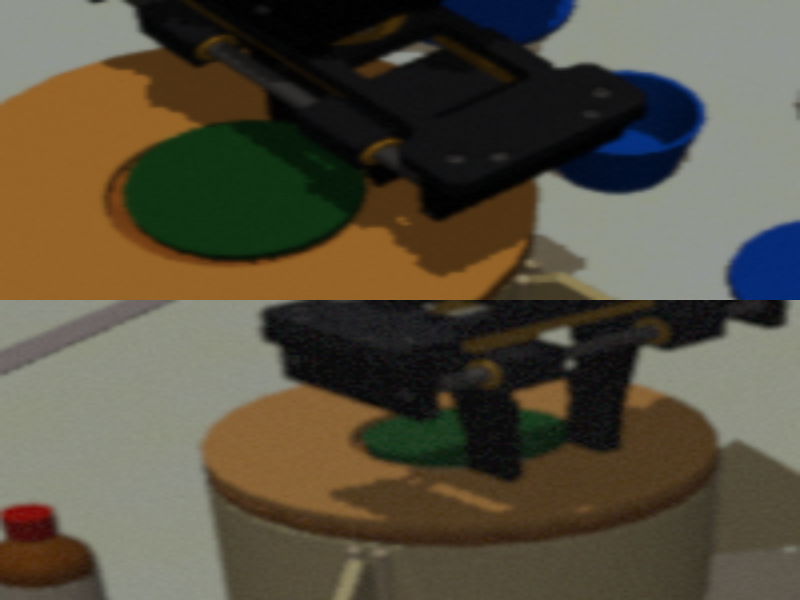

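The disc is tipped in, with a gap of roughly 4–5 mm left at the far side (115,195). I nudge it a little further.

```bash
python3 -m inch '{"dp":[[0,0,1],[0,0,1],[0,0,1],[0,0,1],[0,0,1],[0,0,0],[0,0,0]],"yaw":[0,0,0,0,0,0,0]}'
python3 - <<'E'
from h import *
s=bot.read_state();p=s['position'];print(p,'lat',(p[0]+p[1])*.7071,'along',(p[0]-p[1])*.7071)
a=[]
for n in('scene','side'):
  c=bot.capture(n);a.append(cv2.resize(c['color'][150:270,200:400,::-1],None,fx=4,fy=2.5*1))
cv2.imwrite('pics/s7.png',np.vstack(a))
E
```

```text
time_s: 9.5
position: [0.5308, -0.0028, 0.1236]
tcp_rot: [[0.0, 0.709, 0.705], [-0.0, 0.705, -0.709], [-1.0, 0.0, 0.0]]
force: [-0.1, -0.4, -0.1]
opening: 0.462
[ 0.53078737 -0.00276969  0.12357453] lat 0.37336129823128267 along 0.37727819991205636
```

View pics/s7.png

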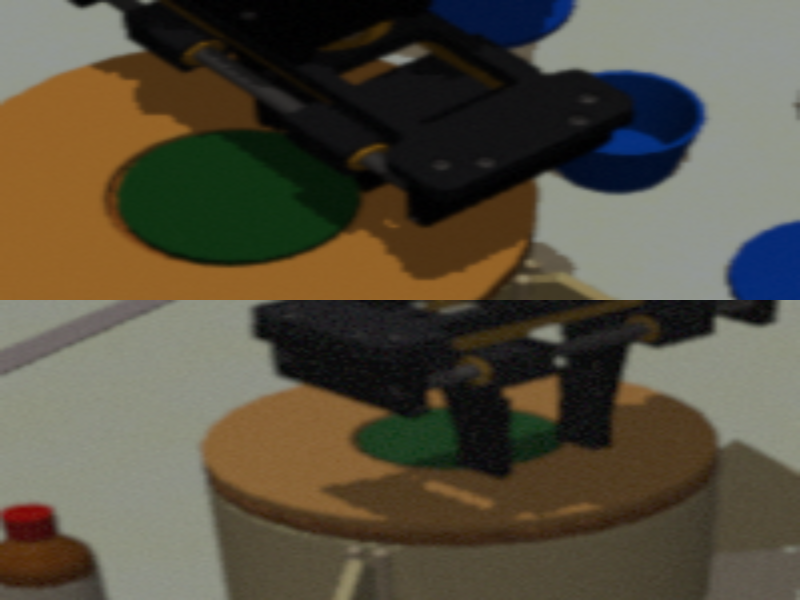

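It looks dropped or nearly so. I raise the fingers straight up clear of the disc, then look.

```bash
python3 -m inch '{"dp":[[0,0,-3],[0,0,-5],[-8,0,-20],[-10,0,-30],[-10,0,-30],[0,0,0],[0,0,0]],"yaw":[0,0,0,0,0,0,0]}'
python3 - <<'E'
from h import *
a=[]
for n in('scene','side'):
  c=bot.capture(n);a.append(cv2.resize(c['color'][150:270,200:400,::-1],None,fx=4,fy=2.5*1))
  for z in(.110,.118):print(n,z,circ(plane(c,big(green(c)),z)))
cv2.imwrite('pics/s8.png',np.vstack(a))
E
```

```text
time_s: 10.18
position: [0.4672, 0.0609, 0.152]
tcp_rot: [[0.0, 0.707, 0.707], [-0.0, 0.707, -0.707], [-1.0, 0.0, 0.0]]
force: [0.5, -0.4, 0.1]
opening: 0.461
scene 0.11 (np.float64(0.5612683832698133), np.float64(-0.031955960100935155), np.float64(0.03898654004607983))
scene 0.118 (np.float64(0.5659397507360124), np.float64(-0.030887998444727116), np.float64(0.03852095849159319))
side 0.11 (np.float64(0.5605269177745469), np.float64(-0.0309576792792729), np.float64(0.034925739395819666))
side 0.118 (np.float64(0.5593525999666255), np.float64(-0.01634943689529328), np.float64(0.03418517817805809))
```

View pics/s8.png

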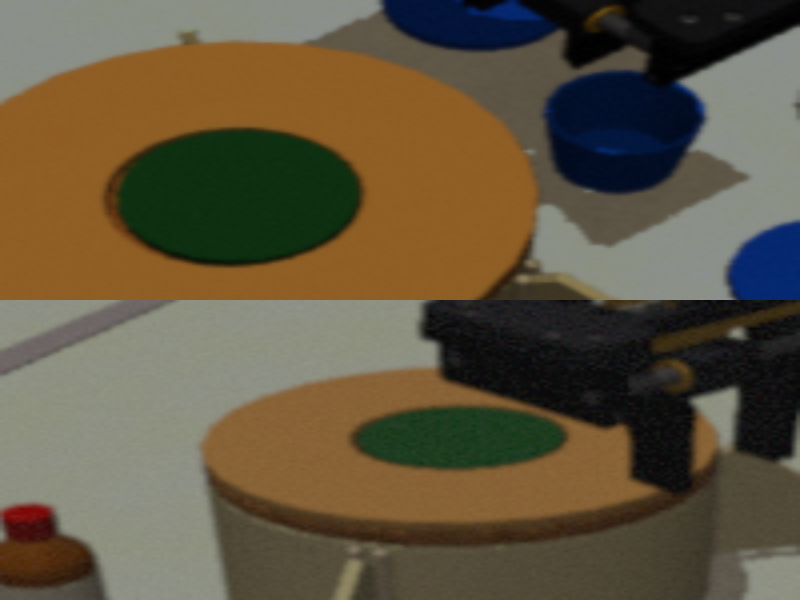

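```bash
python3 - <<'E'
from h import *
c=bot.capture('scene');im=c['color'][185:265,215:305,::-1]
cv2.imwrite('pics/s9.png',cv2.convertScaleAbs(cv2.resize(im,None,fx=7,fy=7,interpolation=cv2.INTER_CUBIC),alpha=1.8))
E
```

```text
(no output)
```

View pics/s9.png

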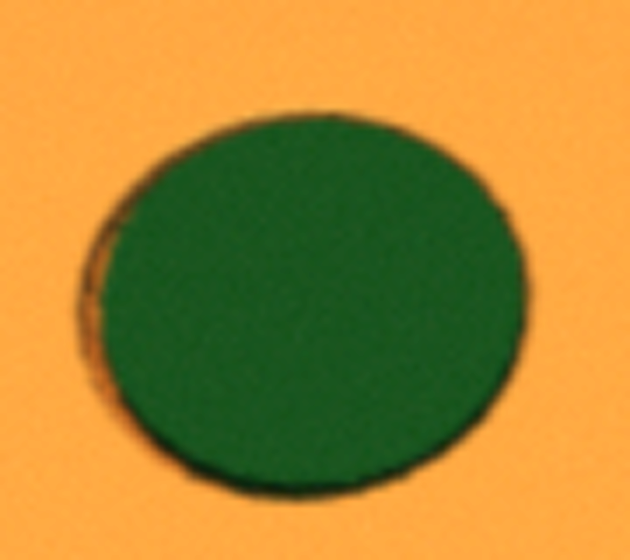

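The disc sits in the recess against the right (+y) wall: a gap of about 4 mm on the left at (90,310) and a dark rim at lower right. I press to bed it, finding the contact height as I go.

```bash
python3 -m inch '{"dp":[[0,0,12],[0,0,25],[0,0,30],[0,0,30],[0,0,25],[5,0,10],[10,0,0],[8,0,0],[3,0,0],[0,0,0],[0,0,0]],"yaw":[0,0,0,0,0,0,0,0,0,0,0]}'
python3 -m inch '{"dp":[[1,0,0],[1,0,0],[0,0,0]],"yaw":[0,0,0]}'
python3 -m inch '{"dp":[[1,0,0],[0.5,0,0],[0,0,0]],"yaw":[0,0,0]}'
```

```text
time_s: 11.25
position: [0.5603, -0.0326, 0.1249]
tcp_rot: [[-0.002, 0.708, 0.706], [0.001, 0.706, -0.708], [-1.0, -0.001, -0.002]]
force: [0.6, -0.1, 0.7]
opening: 0.461
time_s: 11.5
position: [0.5616, -0.0335, 0.1238]
tcp_rot: [[0.0, 0.709, 0.706], [-0.0, 0.706, -0.709], [-1.0, 0.0, 0.0]]
force: [-0.7, -1.0, 0.3]
opening: 0.453
time_s: 11.75
position: [0.5616, -0.0338, 0.1221]
tcp_rot: [[0.0, 0.709, 0.705], [0.0, 0.705, -0.709], [-1.0, 0.0, 0.0]]
force: [-0.9, -0.2, 0.2]
opening: 0.461
```

No contact yet at tip height 111, so the disc isn't proud. I go on down in fine steps.

```bash
python3 -m inch '{"dp":[[0.5,0,0],[0.5,0,0],[0,0,0]],"yaw":[0,0,0]}'
python3 -m inch '{"dp":[[0.4,0,0],[0.4,0,0],[0,0,0]],"yaw":[0,0,0]}'
```

```text
time_s: 12.0
position: [0.5618, -0.0339, 0.1215]
tcp_rot: [[0.0, 0.709, 0.705], [-0.0, 0.705, -0.709], [-1.0, 0.0, 0.0]]
force: [-1.0, -0.1, 3.5]
opening: 0.462
time_s: 12.25
position: [0.5618, -0.0339, 0.1214]
tcp_rot: [[0.001, 0.709, 0.705], [-0.0, 0.705, -0.709], [-1.0, 0.0, 0.001]]
force: [-1.6, 0.3, 8.8]
opening: 0.459
```

Contact comes at tip height about 110.4 mm, so the disc is flush. I press up to about 25–30 N and hold for over a second.

```bash
python3 -m inch '{"dp":[[0.6,0,0],[0.6,0,0],[0.6,0,0],[0,0,0]],"yaw":[0,0,0,0]}'
```

```text
time_s: 12.58
position: [0.5618, -0.0339, 0.1213]
tcp_rot: [[0.001, 0.709, 0.705], [-0.001, 0.705, -0.709], [-1.0, 0.0, 0.001]]
force: [-5.0, 0.3, 19.2]
opening: 0.459
```

```bash
python3 -m inch '{"dp":[[0.6,0,0],[0.6,0,0],[0,0,0],[0,0,0],[0,0,0],[0,0,0],[0,0,0],[0,0,0],[0,0,0],[0,0,0],[0,0,0],[0,0,0],[0,0,0],[0,0,0],[0,0,0],[0,0,0],[0,0,0]],"yaw":[0,0,0,0,0,0,0,0,0,0,0,0,0,0,0,0,0]}'
python3 -m inch '{"dp":[[-4,0,0],[-8,0,0],[-20,0,0],[-30,0,0],[-30,0,0],[-20,0,-20],[0,0,-35],[0,0,-35],[0,0,-35],[0,0,-35],[0,0,-20],[0,0,0],[0,0,0]],"yaw":[0,0,0,0,0,0,0,0,0,0,0,0,0]}'
python3 - <<'E'
from h import *
a=[]
for n in('scene','side'):
  c=bot.capture(n);a.append(cv2.resize(c['color'][150:270,200:400,::-1],None,fx=4,fy=2.5*1))
  print(n,.11,circ(plane(c,big(green(c)),.11)))
  cv2.imwrite(f'pics/{n}9.png',c['color'][:,:,::-1])
c=bot.capture('scene');im=c['color'][185:265,215:305,::-1]
cv2.imwrite('pics/s10.png',cv2.convertScaleAbs(cv2.resize(im,None,fx=7,fy=7,interpolation=cv2.INTER_CUBIC),alpha=1.8))
E
```

```text
time_s: 14.0
position: [0.5618, -0.0339, 0.1213]
tcp_rot: [[0.002, 0.709, 0.706], [-0.001, 0.706, -0.709], [-1.0, 0.001, 0.002]]
force: [-6.5, -0.1, 26.2]
opening: 0.456
time_s: 15.08
position: [0.4343, 0.0943, 0.2294]
tcp_rot: [[0.0, 0.708, 0.707], [-0.0, 0.707, -0.708], [-1.0, 0.0, 0.0]]
force: [-0.1, 0.4, -0.3]
opening: 0.463
scene 0.11 (np.float64(0.5612717532566132), np.float64(-0.03187121012583821), np.float64(0.03896262535310685))
side 0.11 (np.float64(0.5607868640250159), np.float64(-0.030013562032725205), np.float64(0.03500925632901003))
```

View pics/s10.png

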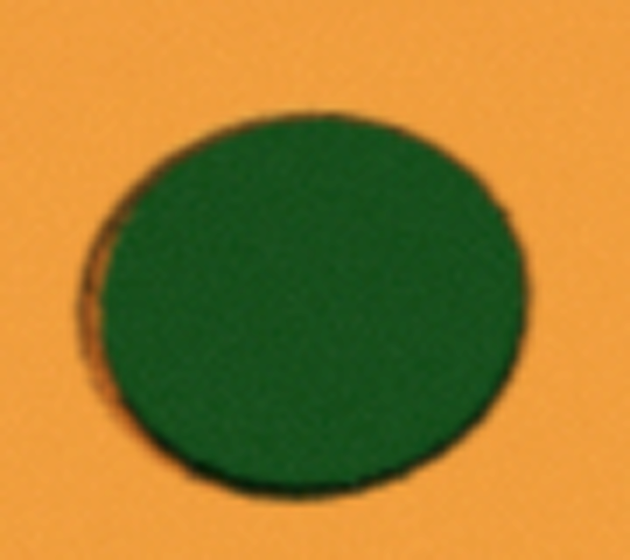

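View pics/side9.png

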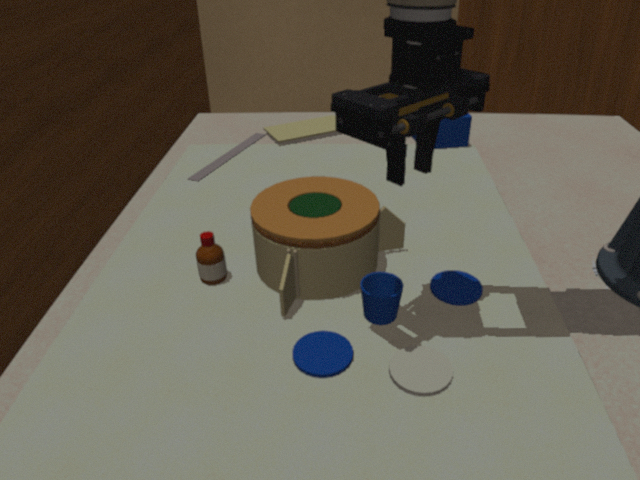

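View pics/scene9.png

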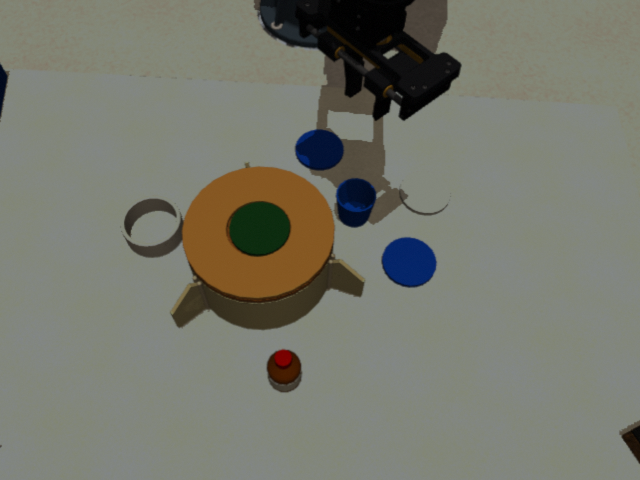

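```bash
python3 - <<'E'
from rig import bot
print(bot.hand_in(), bot.read_state()['time_s'])
E
```

```text
the job is handed in; nothing more can be done
the job is handed in; nothing more can be done
```

The green disc is in the recess and pressed flat, and the job was handed in at about 15 s, well under the 45 s limit.

**What I did:** I set the two fingertips behind the disc's overhanging rim and slid it straight towards the axis until it dropped in. I then pressed down on it with both fingertips at about 26 N for over a second, and withdrew up and away.

**What the last checks showed:**
- **Height:** the fingertips met the disc at about 110.3–110.4 mm, against 110 mm for the tan face, so it is flush to within a fraction of a millimetre.
- **Centring:** the scene camera put the disc about 1.5 mm off the axis. That is within the 2 mm play, with the disc lying against the +y wall. The side view read about 3 mm off, more than the play allows. Its fit is the less reliable one: it gave a radius of 35 mm instead of 40 mm.
- **Other things:** by eye in the final scene and side pictures, the bottle and the cup stand upright where they were. So does the tape roll, which only the scene picture shows. The hand touches nothing.

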